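# Lock the sample carriage and hold the sprung probe square on its ring

## Task

Swing the dock's blue-posted cam lever all the way round so that it pushes the sample carriage home and locks it. Then take the sprung contact probe out of its stand and hold its tip on the centre of the blue ring on the sloping plaque, square to that sloping face, pressing gently so that the sprung tip goes about half way in. Finish while still holding it there with the fingers, the lever still locked, the hand off the carriage and the other lab ware left alone.

Things in the scene. Friction and masses are not known exactly. Their poses are not given: they have to be found in the camera images.
- dock: fixed white dock plate, 100 (x) x 215 (y) x 15 mm; position and yaw (up to 17 degrees) vary. Origin on the table under the middle of the carriage's home place; the plate runs from y = -139 to +76 mm. A steel channel along y (rails 10 mm above the plate) guides the carriage; a dark end stop stands at the +y end, 31 mm above the table
- carriage: loose aluminium sample carriage, foot 60 (x) x 90 (y) x 12 mm, about 0.35 kg, sliding along y in the dock's channel, 1.5 mm play each side. Origin under the middle of its foot, 15 mm above the table; axes along the dock's. Home is y = 0 in the dock's frame, touching the end stop; it starts 4 to 7.5 mm short (y negative) and the turning cam pushes it home
- spot (a point): centre of the blue ring (20 mm across outside, 14 inside, a dot at its centre) on the black plaque (52 x 66 mm) fixed on the carriage. The face slopes 25 degrees about the dock's y, lower on the dock's -x (robot's) side. z = outward normal of the face, y = the dock's y, x up the slope. With the carriage home it lies at (-5, 0, 51) mm in the dock's frame
- lock_lever (a joint): cam lever on an upright pivot at the carriage's -y end, rad: 0 = free (arm points to the dock's -x, to the robot); grows counter-clockwise from above as the arm swings to the dock's -y; locked above 1.3, stop at 1.6. Starts at 0 to 0.25. Friction 0.08 N m (1 N at the post) plus the push on the carriage; it stays where left
- lever_pivot (a point): the lever's upright pivot axis, 38.5 mm above the table, at (0, -71.5) mm in the dock's frame; x of this frame points from the post to the pivot (it turns with the lever)
- lever_post (a point): top centre of the upright round blue post (16 mm diameter, 43 mm tall, top 81.5 mm above the table) at the end of the lever's dark arm, 75 mm from the pivot; the arm's top, at the post's foot, is 38.5 mm above the table
- probe_stand: fixed grey block, 70 x 70 x 72 mm high, with one through hole, 21 mm wide, upright in its middle; the probe hangs in it by its collar. Origin under its middle, on the table. It stands to the robot's right or left, the amber jar on the other side
- probe: sprung contact probe, 136 mm long, 0.12 kg, round, upright in the stand. Origin at the end of its extended tip (14 mm above the table in the stand), z up along its axis from tip to cap. From the origin: sprung tip 0-16, steel nose (18 mm diameter) 16-58, green collar (32 mm diameter) 58-64, white round grip (22 mm diameter) 64-128, green cap (16 mm) 128-136 mm
- probe_tip (a point): the very end of the probe's round brass tip (8 mm ball); moves with the sprung tip; z along the probe's axis
- probe_plunger (a joint): how far the probe's sprung tip is pushed in, m: 0 = out, 0.012 = fully in. Spring about 1 N at the first touch, 4.6 N fully in (300 N/m); 0.006 is half way (2.9 N)
- amber_jar: bystander: amber jar with black cap, 64 mm wide, 95 mm tall, origin under its middle
- white_bottle: bystander: white bottle with blue cap, 60 mm wide, 150 mm tall, origin under its middle
- crucible_a: bystander: white crucible, 40 mm wide, 30 mm tall, origin under its middle
- crucible_b: bystander: white crucible, 40 mm wide, 30 mm tall, origin under its middle
- beaker: bystander: glass beaker, 70 mm wide, 90 mm tall, origin under its middle
- tweezers: bystander: steel tweezers lying flat, 130 mm long along their x, 8 mm tall, origin under the middle
Mind the look-alikes: they are no part of the job. Leave any orange look-alike of the probe alone.

How it is judged:
By the outcome, as a careful person would: the job done as asked, in the order asked, and still so for the second after the job is handed in, while the arm keeps its last pose, push and grip.
It also fails if it takes over 45 s, if anything falls off the work surface, if the arm or the gripper's body presses on something with over 40 N, if the wrist force passes 120 N, or if a joint passes its speed limit or range.

## Robot

A 6-joint arm with a two-finger parallel gripper is mounted at the origin on the work surface. World frame = base frame: x ahead of the robot, y to its left, z up, the work surface at z = 0. Lengths are in m, angles in rad, forces in N, time in s.
With the tool pointing down it reaches from about 0.3 to 0.775 m from the base axis. Payload 14.6 kg.
Tool frame: the origin (TCP) lies on the centre line of the jaws, within the pads' length; the fingertips stand 19 mm ahead of it and the grasp point (between the pads) is the TCP; z points along the fingers, y is the direction in which the jaws open and shut (so a half turn about z gives the same grasp; the last joint's range is limited). The gripper opens to 94 mm and grips with 3 to 60 N. Pads are 16 mm wide; open, the fingers measure 119 mm over their backs; the gripper's body (75 mm by 177 mm) begins 78 mm behind the grasp point.
Start: joints at [-1.205, 0.3, 1.521, -0, 1.321, -0.067], TCP at [0.231, -0.499, 0.224] pointing down, gripper open.
Joint ranges: [-3.03, 3.03], [-0.79, 2.21], [0.23, 2.52], [-1.04, 4.18], [0, 3.07], [-2.55, 2.55]. Speed limits (rad/s): [2.22, 2.22, 2.57, 3.14, 3.14, 3.14].

## Interface

Orientations are given as [roll, pitch, yaw] about the fixed x, y, z axes, in that order (R = Rz(yaw) Ry(pitch) Rx(roll)).
In Python, from station import ctrl gives the robot as it stands. The module is installed in compiled form; this text tells all that it offers.
- The arm moves only by the shell command python3 -m creep 'ROWS' [FORCE]. ROWS is a JSON object of lists of equal length, an entry for each row: "translation": the shift along the world's x, y, z in mm, a list of three; "yaw": the turn about the world's z in rad; "gripper": the closure in counts, from 0 (fully open) to 255 (shut). A call has 1 to 5 rows; each row is the pose to reach, as a shift and turn from the pose measured when the call began; what a row does not reach only later rows make up. A row lasts 1/12 s, in which the tool goes at most 41.7 mm and 7.16 degrees, less where a joint would pass 70% of its speed; a pose out of reach is approached as far as the arm can. A call with a gripper value outside its range is refused whole. The fingers move at their own pace and stop on an object; FORCE is the grip in N (left out, the last holds). Time passes only in rows, so rows that repeat a pose let the fingers close. It gives the time, the measured TCP pose, the force and the opening at its end, in the units of the state.
- ctrl.get_obs(): the state, without advancing time (a new reading comes with each control period).
- ctrl.camera(name): name is "side" or "top"; returns a dict with "pixels" (400x640x3 uint8, red, green, blue), "depth" (400x640 float32, m along the optical axis (not along the pixel's ray), 0 where there is no reading), "fx", "fy", "cx", "cy" (pixels), "R" (3x3) and "t" (3): a world point X has camera coordinates R X + t. Camera axes: x right, y down, z forward; pixel columns grow to the right and rows downward; lengths in m; the calibration is good to about 2 mm. A picture is of the moment at which its call begins.
- ctrl.hand_in(): hands the job in, once; it reports no verdict.
The state is a dict: "time_s": time; "qpos": joint angles; "joint_vel": joint speeds; "tau": joint torques, N m; "ee_pos": TCP position; "eef_rot": TCP orientation; "force": force on the tool from outside, world axes, zero at the start; "moment": the same for the moment, N m; "grip_width": finger opening in m.
Only numpy, scipy, OpenCV 4.12 (cv2) and the standard library are available. Lean on these libraries where they do the work, as an engineer would, in place of code of your own. Each camera call takes 0.05 s, during which the arm holds its last target. There are 200 camera calls.

## Working session

There is one attempt and no reset: what is moved stays moved. The work goes in short steps, Python scripts to look and compute and a shell command to move; the robot and the scene stay as the last step left them, time stands still between calls to the robot, and variables do not carry over. Pictures are saved under pics/ and viewed, about 8 in all and at most 12, crops included, and the job is handed in when it is done.

```bash
mkdir -p pics
cat > h.py <<'E'
import numpy as np, cv2, pickle
from station import ctrl
def snap(n,tag):
    c=ctrl.camera(n); pickle.dump(c,open(f'pics/{tag}.pkl','wb'))
    cv2.imwrite(f'pics/{tag}.png',c['pixels'][:,:,::-1]); return c
def ray(c,u,v):
    R=np.array(c['R']);o=-R.T@c['t'];d=R.T@np.array([(u-c['cx'])/c['fx'],(v-c['cy'])/c['fy'],1.]);return o,d
def onz(c,u,v,z):
    o,d=ray(c,u,v);return o+d*(z-o[2])/d[2]
def two(c1,p1,c2,p2):
    o,d=ray(c1,*p1);q,e=ray(c2,*p2);s=np.linalg.lstsq(np.c_[d,-e],q-o,rcond=None)[0]
    a,b=o+s[0]*d,q+s[1]*e;return (a+b)/2,np.linalg.norm(a-b)
def proj(c,X):
    p=np.array(c['R'])@X+c['t'];return c['fx']*p[0]/p[2]+c['cx'],c['fy']*p[1]/p[2]+c['cy']
def blobs(c,lo,hi,amin=30):
    m=cv2.inRange(cv2.cvtColor(c['pixels'],cv2.COLOR_RGB2HSV),np.array(lo),np.array(hi))
    n,l,s,ce=cv2.connectedComponentsWithStats(m)
    return [(s[i].tolist(),ce[i].round(1).tolist()) for i in range(1,n) if s[i][4]>=amin]
E
python3 - <<'E'
from h import *
for n in('top','side'):
    c=snap(n,n+'0'); o,d=ray(c,c['cx'],c['cy']); print(n,o,d,c['fx'])
    print('blue',blobs(c,(100,100,60),(130,255,255)));print('green',blobs(c,(40,80,40),(85,255,255)))
print(ctrl.get_obs())
E
```

```text
top [ 0.32998145 -0.00796571  0.88249996] [ 0.23980558 -0.01346513 -0.97072755] 371.73934159665953
blue [([242, 23, 17, 16, 232], [250.2, 30.5]), ([152, 121, 13, 13, 129], [157.9, 126.9]), ([0, 210, 67, 101, 4088], [34.1, 261.3]), ([344, 220, 7, 7, 36], [347.1, 223.2])]
green [([190, 23, 18, 20, 271], [199.1, 32.3]), ([463, 192, 7, 7, 39], [465.8, 194.8]), ([447, 196, 13, 14, 64], [451.5, 204.2]), ([0, 240, 46, 12, 402], [20.5, 245.7])]
side [-0.00298056 -0.89659353  0.65561141] [ 0.45619187  0.73833463 -0.49674033] 462.4234704092141
blue [([388, 113, 13, 9, 104], [393.9, 116.7]), ([196, 137, 31, 22, 334], [207.7, 149.3])]
green [([365, 103, 13, 9, 94], [371.5, 106.9]), ([196, 125, 11, 19, 134], [200.6, 135.9]), ([421, 173, 28, 22, 217], [434.4, 183.5]), ([389, 232, 8, 7, 41], [392.4, 235.0]), ([386, 262, 13, 8, 51], [392.4, 266.6])]
{'time_s': 0.1, 'qpos': array([-1.20459169e+00,  3.00371570e-01,  1.52150745e+00, -2.49182689e-06,
        1.32071117e+00, -6.66125005e-02]), 'joint_vel': array([-0.00038554,  0.00138575, -0.00206341, -0.00069575,  0.00069101,
       -0.00032606]), 'tau': array([ 2.73278038e-04, -5.32642758e+01, -3.53283691e+01,  7.08981394e-02,
        2.34978728e-02, -4.38114910e-05]), 'ee_pos': array([ 0.23059988, -0.49908669,  0.22397207]), 'eef_rot': array([-3.14059717e+00, -6.39909247e-05,  4.32817721e-01]), 'force': array([ 1.18811407,  0.16576421, -0.35364449]), 'moment': array([0.02649064, 0.03178733, 0.00780888]), 'grip_width': 0.09398861976197598}
```

View pics/top0.png

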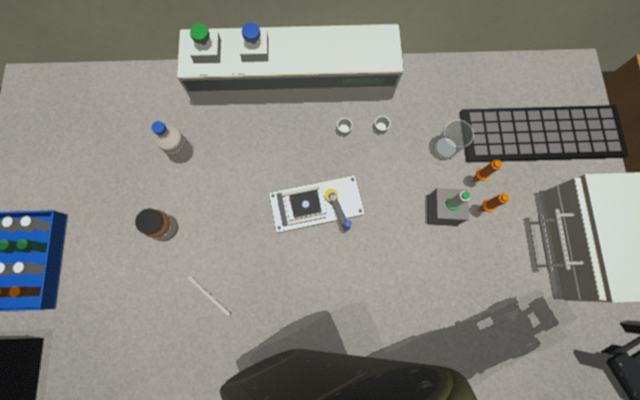

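View pics/side0.png

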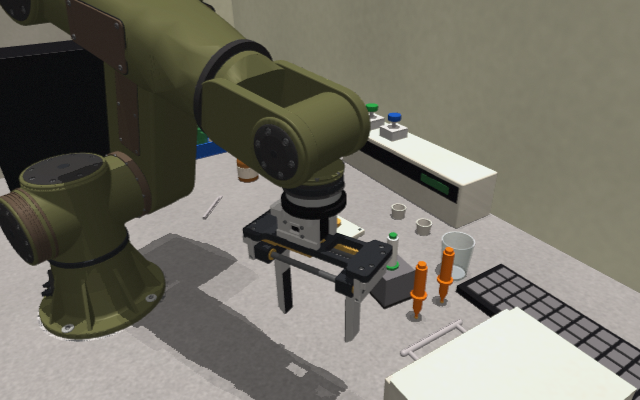

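Run:
```python
from h import *
t,s=[pickle.load(open(f'pics/{n}0.pkl','rb')) for n in('top','side')]
print('cap',two(t,(465.8,194.8),s,(392.4,235)),'collar',two(t,(451.5,204.2),s,(392.4,266.6)))
print('cap@.15',onz(t,465.8,194.8,.15))
for c,m in((t,'t'),(s,'s')):
    big=blobs(c,(40,60,40),(90,255,255),10); print(m,big)
def dep(c,u,v):
    o,d=ray(c,u,v);return o+d*c['depth'][int(round(v)),int(round(u))]
print('post dep',dep(t,347,223),'ray@.0815',onz(t,347.1,223.2,.0815))
print('ring dep',dep(t,306,204),onz(t,306,204,.05));print('cap dep',dep(t,466,195))
# white plate outline
w=cv2.inRange(cv2.cvtColor(t['pixels'],cv2.COLOR_RGB2HSV),np.array((0,0,195)),np.array((180,40,255)))
w[:165]=0;w[245:]=0;w[:,:255]=0;w[:,375:]=0
k=cv2.convexHull(cv2.findNonZero(w));r=cv2.minAreaRect(k);print(r)
for p in cv2.boxPoints(r): print(p,onz(t,*p,.015))
cr=t['pixels'][160:250,255:375,::-1];cv2.imwrite('pics/crop1.png',np.hstack([cv2.resize(cr,None,fx=4,fy=4,interpolation=2),cv2.resize(t['pixels'][170:242,415:495,::-1],(320,360),interpolation=2)]))
```

```text
cap (array([ 0.51058261, -0.32637573,  0.14687218]), np.float64(0.0014485799178689022)) collar (array([ 0.51208912, -0.32722671,  0.06770493]), np.float64(0.004697167161318445))
cap@.15 [ 0.51048126 -0.32543429  0.15      ]
t [([190, 23, 19, 20, 295], [199.1, 32.4]), ([462, 191, 8, 8, 45], [465.8, 194.8]), ([446, 196, 14, 14, 74], [451.4, 204.0]), ([0, 240, 46, 12, 413], [20.6, 245.7])]
s [([365, 103, 14, 9, 99], [371.8, 106.9]), ([196, 125, 12, 19, 144], [200.4, 136.0]), ([421, 173, 28, 22, 217], [434.4, 183.5]), ([389, 232, 8, 7, 44], [392.3, 234.9]), ([386, 261, 13, 10, 62], [392.6, 266.5])]
post dep [ 0.47195239 -0.08667674  0.08111371] ray@.0815 [ 0.47143439 -0.08683403  0.0815    ]
ring dep [0.52502505 0.0022215  0.04837482] [0.52464504 0.00220165 0.05      ]
cap dep [ 0.51003364 -0.32576216  0.15006085]
((316.1695556640625, 203.15065002441406), (39.44910430908203, 89.44094848632812), 78.48616790771484)
[268.4119  192.74944] [0.56348106 0.09251743 0.015     ]
[356.053   174.89662] [ 0.6020946  -0.12158937  0.015     ]
[363.92722 213.55186] [ 0.50521117 -0.13471158  0.015     ]
[276.2861  231.40468] [0.46882635 0.07420549 0.015     ]
```

View pics/crop1.png

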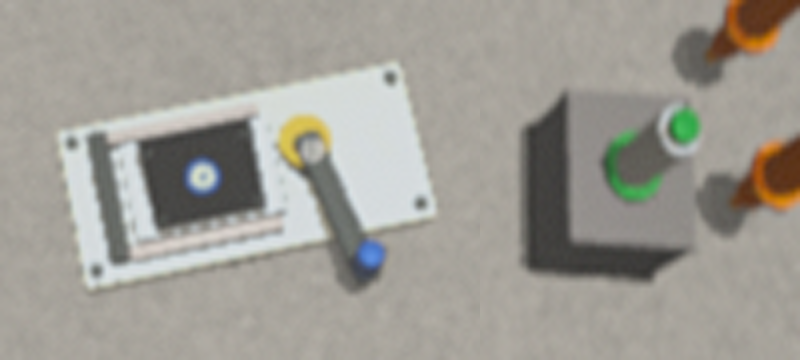

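```bash
python3 - <<'E'
from h import *
t,s=[pickle.load(open(f'pics/{n}0.pkl','rb')) for n in('top','side')]
print('collar top@.078',onz(t,453,203,.078))
o1=blobs(t,(5,150,120),(18,255,255),20);o2=blobs(s,(5,150,120),(18,255,255),20);print(o1,o2)
print('orange tips',onz(t,487,210,0),onz(t,477,181,0),'tops@.13',onz(t,504,198,.13),onz(t,497,164,.13))
E
python3 -m creep '{"translation":[[20,34,0],[40,68,0],[60,102,0],[80,137,0],[100,171,0]],"yaw":[0,0,0,0,0],"gripper":[133,133,133,133,133]}' 8
python3 -m creep '{"translation":[[20,34,0],[40,68,0],[60,102,0],[80,137,0],[100,171,0]],"yaw":[-0.02,-0.04,-0.06,-0.09,-0.09],"gripper":[133,133,133,133,133]}' 8
```

```text
collar top@.078 [ 0.51028743 -0.32560815  0.078     ]
[([491, 160, 10, 10, 80], [495.6, 164.1]), ([477, 168, 12, 12, 59], [480.9, 175.1]), ([498, 194, 11, 9, 70], [503.0, 197.8]), ([483, 199, 13, 13, 63], [487.6, 205.7]), ([10, 288, 9, 8, 61], [14.1, 291.3])] [([437, 247, 18, 41, 329], [447.2, 267.3]), ([410, 261, 17, 40, 362], [420.4, 282.3])]
orange tips [ 0.50775889 -0.43720965  0.        ] [ 0.58184921 -0.4228861   0.        ] tops@.13 [ 0.50605502 -0.41333051  0.13      ] [ 0.58126123 -0.40989089  0.13      ]
time_s: 0.52
ee_pos: [0.331, -0.3262, 0.2237]
eef_rot: [-3.14, -0.0, 0.432]
force: [1.5, -0.5, 0.6]
grip_width: 0.0643
time_s: 0.93
ee_pos: [0.4314, -0.1532, 0.2237]
eef_rot: [-3.14, 0.0, 0.34]
force: [0.9, -0.9, 0.4]
grip_width: 0.0451
```

```bash
python3 -m creep '{"translation":[[20,33,0],[40,66,0],[40,66,-20],[40,66,-50],[40,66,-90]],"yaw":[0,0,0,0,0],"gripper":[133,133,133,133,133]}' 8
python3 - <<'E'
from h import *
for n in('top','side'): 
    c=snap(n,n+'1'); print(blobs(c,(100,100,60),(130,255,255)))
t,s=[pickle.load(open(f'pics/{n}1.pkl','rb'))['pixels'][:,:,::-1] for n in('top','side')]
cv2.imwrite('pics/c2.png',np.hstack([cv2.resize(t[160:260,255:375],(480,400)),cv2.resize(s[170:270,270:350],(320,400))]))
E
```

```text
time_s: 1.35
ee_pos: [0.4725, -0.0867, 0.1342]
eef_rot: [3.141, -0.003, 0.342]
force: [1.8, -1.0, 0.5]
grip_width: 0.0451
[([242, 23, 17, 16, 232], [250.3, 30.5]), ([152, 121, 13, 13, 128], [157.8, 126.9]), ([0, 210, 67, 101, 4102], [34.1, 261.1])]
[([388, 113, 13, 9, 104], [393.9, 116.7]), ([156, 130, 75, 35, 1186], [192.4, 148.6]), ([311, 216, 7, 17, 101], [313.8, 223.9])]
```

View pics/c2.png

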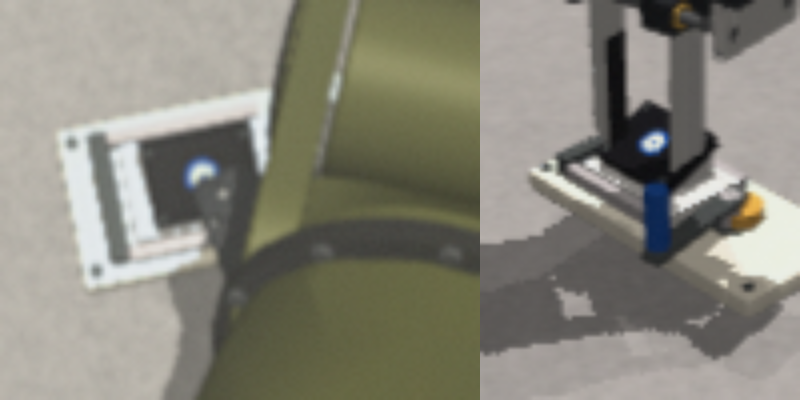

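```bash
python3 - <<'E'
from h import *
t,s=[pickle.load(open(f'pics/{n}.pkl','rb')) for n in('top0','side1')]
print('post',two(t,(347.1,223.2),s,(314.3,217.5)),'ring',two(t,(305.6,204.2),s,(313.3,205.5)))
o,d=ray(t,305.6,204.2)
E
python3 -m creep '{"translation":[[0,0,-20],[0,0,-45],[0,0,-65],[0,0,-65],[0,0,-65]],"yaw":[0,0,0,0,0],"gripper":[133,133,133,215,215]}' 8
python3 -m creep '{"translation":[[0,0,0],[0,0,0],[0,0,0]],"yaw":[0,0,0],"gripper":[215,215,215]}' 8
```

```text
post (array([ 0.47293277, -0.0875787 ,  0.07729025]), np.float64(0.0016156237617806239)) ring (array([0.52469337, 0.00293612, 0.0499589 ]), np.float64(0.0010201078193710902))
time_s: 1.87
ee_pos: [0.4692, -0.0866, 0.0654]
eef_rot: [-3.135, 0.008, 0.341]
force: [-0.3, 0.1, 0.3]
grip_width: 0.035
time_s: 2.12
ee_pos: [0.47, -0.0869, 0.0669]
eef_rot: [-3.136, 0.006, 0.341]
force: [-0.1, -0.9, 0.9]
grip_width: 0.0163
```

```bash
python3 -m creep '{"translation":[[2,-6,0],[5,-12,0],[9,-17,0],[13,-23,0],[17,-28,0]],"yaw":[0.087,0.175,0.262,0.349,0.436],"gripper":[215,215,215,215,215]}' 15
python3 -m creep '{"translation":[[5,-4,0],[10,-8,0],[15,-12,0],[21,-15,0],[27,-18,0]],"yaw":[0.087,0.175,0.262,0.349,0.436],"gripper":[215,215,215,215,215]}' 15
```

```text
time_s: 2.53
ee_pos: [0.4875, -0.1146, 0.0673]
eef_rot: [-3.136, 0.004, 0.781]
force: [6.2, 10.1, -8.0]
grip_width: 0.0158
time_s: 2.95
ee_pos: [0.5146, -0.1321, 0.0673]
eef_rot: [-3.135, 0.003, 1.221]
force: [2.6, 9.8, -7.8]
grip_width: 0.0157
```

```bash
python3 -m creep '{"translation":[[7,-2,0],[13,-3,0],[20,-4,0],[26,-5,0],[33,-4,0]],"yaw":[0.087,0.175,0.262,0.349,0.436],"gripper":[215,215,215,215,215]}' 15
python3 -m creep '{"translation":[[4,0,0],[7,1,0],[8,1,0],[8,1,0]],"yaw":[0.05,0.087,0.1,0.1],"gripper":[215,215,215,215]}' 15
```

```text
time_s: 3.37
ee_pos: [0.5475, -0.1366, 0.0674]
eef_rot: [-3.135, 0.004, 1.661]
force: [-0.5, -8.1, -7.9]
grip_width: 0.0155
time_s: 3.7
ee_pos: [0.5555, -0.1357, 0.0674]
eef_rot: [-3.135, 0.004, 1.761]
force: [0.9, -2.0, -8.6]
grip_width: 0.0158
```

```bash
python3 -m creep '{"translation":[[0,0,0],[0,0,0],[0,0,0],[0,0,25],[0,0,60]],"yaw":[0,0,0,0,0],"gripper":[133,133,133,133,133]}' 8
python3 -m creep '{"translation":[[0,0,40],[0,0,80],[-10,-20,80],[-20,-40,80],[-20,-70,80]],"yaw":[0,-0.12,-0.24,-0.36,-0.48],"gripper":[120,120,120,120,120]}' 8
python3 -m creep '{"translation":[[-5,-20,0],[-10,-40,0],[-15,-60,0],[-20,-90,0],[-25,-120,0]],"yaw":[-0.12,-0.24,-0.36,-0.48,-0.6],"gripper":[120,120,120,120,120]}' 8
python3 - <<'E'
from h import *
for n in('top','side'): 
    c=snap(n,n+'2'); print(blobs(c,(100,100,60),(130,255,255)))
t,s=[pickle.load(open(f'pics/{n}2.pkl','rb'))['pixels'][:,:,::-1] for n in('top','side')]
cv2.imwrite('pics/c3.png',np.hstack([cv2.resize(t[160:260,255:375],(480,400)),cv2.resize(s[170:270,270:350],(320,400))]))
E
```

```text
time_s: 4.12
ee_pos: [0.5541, -0.1352, 0.1259]
eef_rot: [-3.13, 0.001, 1.76]
force: [0.6, -0.5, 0.6]
grip_width: 0.0439
time_s: 4.53
ee_pos: [0.5334, -0.2048, 0.2074]
eef_rot: [-3.132, 0.001, 1.275]
force: [0.9, -0.1, 0.7]
grip_width: 0.0496
time_s: 4.95
ee_pos: [0.5082, -0.3257, 0.2081]
eef_rot: [-3.133, 0.001, 0.67]
force: [0.9, -0.0, -0.6]
grip_width: 0.0499
[([242, 23, 17, 16, 232], [250.3, 30.5]), ([152, 121, 13, 13, 129], [157.9, 126.9]), ([363, 184, 7, 6, 31], [366.1, 186.3]), ([0, 210, 67, 101, 4105], [34.0, 261.1])]
[([300, 122, 8, 8, 55], [303.5, 125.7]), ([162, 130, 69, 35, 1051], [196.4, 149.3]), ([350, 214, 7, 18, 94], [353.2, 222.1])]
```

View pics/c3.png

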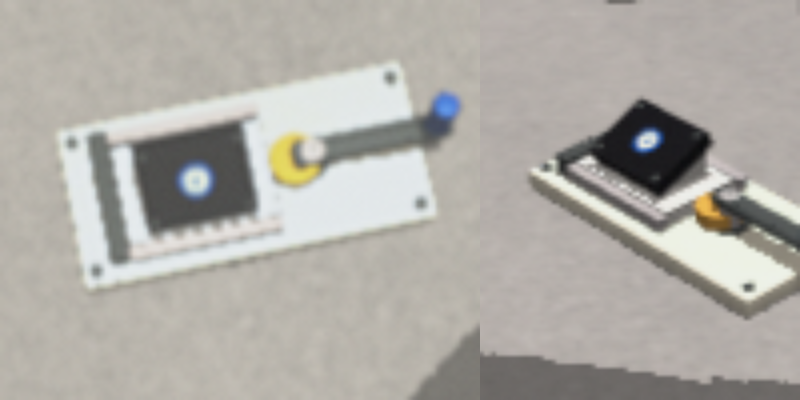

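```bash
python3 - <<'E'
from h import *
P=[]
for n,(u0,u1,v0,v1) in(('top',(298,311,198,212)),('side',(305,320,198,212))):
    c=pickle.load(open(f'pics/{n}2.pkl','rb'));h=cv2.cvtColor(c['pixels'],cv2.COLOR_RGB2HSV)
    m=np.zeros(h.shape[:2],'u1');b=h[v0:v1,u0:u1,2]>85;m[v0:v1,u0:u1]=b*255
    x,y,w,hh=cv2.boundingRect(m);M=cv2.moments(m,True);P+= [c,(M['m10']/M['m00'],M['m01']/M['m00'])];print((x,y,w,hh),P[-1])
print(two(*P),'ray',onz(P[0],*P[1],.051),onz(P[2],*P[3],.051))
t=P[0];p=onz(t,366.1,186.3,.0815);print('post',p)
E
python3 -m creep '{"translation":[[2,0,0],[2,0,0],[2,0,0],[2,0,0],[2,0,0]],"yaw":[-0.12,-0.24,-0.36,-0.48,-0.495],"gripper":[120,120,120,120,120]}' 8
python3 -m creep '{"translation":[[0,0,-20],[0,0,-45],[0,0,-70],[0,0,-86],[0,0,-94]],"yaw":[0,0,0,0,0],"gripper":[120,120,120,120,120]}' 8
```

```text
(298, 200, 11, 11) (303.43956043956047, 204.62637362637363)
(305, 198, 15, 10) (312.0238095238095, 203.9047619047619)
(array([0.52347348, 0.00775499, 0.05275941]), np.float64(0.0016195579662344284)) ray [0.52311663 0.00810157 0.051     ] [0.52588265 0.01032276 0.051     ]
post [ 0.55383604 -0.13383013  0.0815    ]
time_s: 5.47
ee_pos: [0.5095, -0.3276, 0.2079]
eef_rot: [-3.133, 0.001, 0.167]
force: [0.3, -0.4, 0.6]
grip_width: 0.0495
time_s: 5.88
ee_pos: [0.5089, -0.3266, 0.1118]
eef_rot: [-3.131, 0.003, 0.171]
force: [-0.3, 0.1, 0.1]
grip_width: 0.0498
```

```bash
python3 -m creep '{"translation":[[1,1,2],[1,1,2],[1,1,2],[1,1,2],[1,1,2]],"yaw":[0.004,0.004,0.004,0.004,0.004],"gripper":[230,230,230,230,230]}' 12
python3 -m creep '{"translation":[[0,0,10],[0,0,25],[0,0,40],[0,0,49],[0,0,49]],"yaw":[0,0,0,0,0],"gripper":[230,230,230,230,230]}' 12
python3 - <<'E'
from h import *
P=[]
for n in('top','side'):
    c=snap(n,n+'3'); print(blobs(c,(40,60,40),(90,255,255),8))
t,s=[pickle.load(open(f'pics/{n}3.pkl','rb'))['pixels'][:,:,::-1] for n in('top','side')]
cv2.imwrite('pics/c4.png',np.hstack([cv2.resize(t[140:260,400:520],(400,400)),cv2.resize(s[180:310,320:450],(400,400))]))
E
```

```text
time_s: 6.3
ee_pos: [0.5103, -0.3259, 0.1149]
eef_rot: [-3.132, 0.002, 0.176]
force: [0.5, 0.6, 5.0]
grip_width: 0.0217
time_s: 6.72
ee_pos: [0.511, -0.3264, 0.1666]
eef_rot: [-3.135, -0.001, 0.176]
force: [0.5, 0.3, -1.2]
grip_width: 0.0218
[([190, 23, 19, 20, 297], [199.1, 32.4]), ([461, 201, 9, 4, 24], [465.2, 202.5]), ([0, 240, 46, 12, 412], [20.5, 245.7])]
[([193, 125, 14, 19, 189], [199.6, 134.5]), ([390, 210, 7, 8, 41], [393.5, 213.3]), ([385, 240, 15, 10, 71], [391.8, 246.0])]
```

View pics/c4.png

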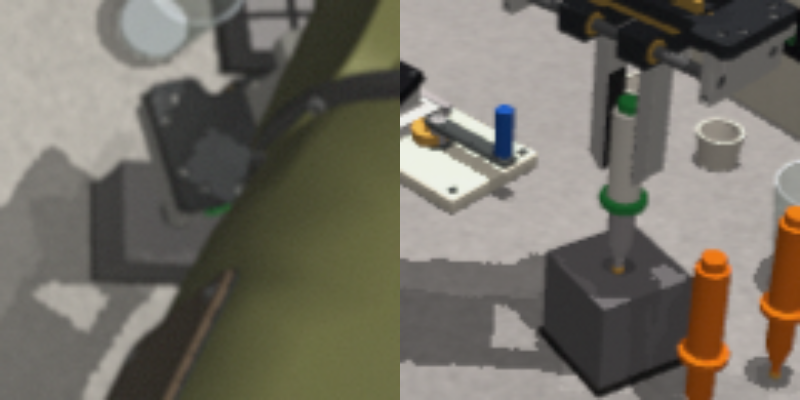

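Run:
```python
from h import *
s0,s=[pickle.load(open(f'pics/side{i}.pkl','rb')) for i in(0,3)]
for c,cap,col in((s0,(392.4,235),(392.4,266.5)),(s,(393.5,213.3),(391.8,246))):
    for p in(cap,col):
        o,d=ray(c,*p);k=(np.array([.5105,-.326])-o[:2])@d[:2]/(d[:2]@d[:2]);print(o+k*d)
```

```text
[ 0.51025346 -0.32577833  0.14632613]
[ 0.51353304 -0.32875891  0.06937117]
[ 0.50967274 -0.32525771  0.19606828]
[ 0.51049803 -0.32599823  0.12003112]
```

```bash
python3 -m creep '{"translation":[[-6,-1,-1],[-15,-3,-2],[-23,-4,-3],[-31,-5,-5],[-39,-7,-7]],"yaw":[0,0,0,0,0],"gripper":[230,230,230,230,230]}' 12
python3 - <<'E'
from h import *
for n in('top','side'):
    c=snap(n,n+'4'); print(blobs(c,(40,60,40),(90,255,255),8))
t,s=[pickle.load(open(f'pics/{n}4.pkl','rb'))['pixels'][:,:,::-1] for n in('top','side')]
cv2.imwrite('pics/c5.png',np.hstack([cv2.resize(t[140:260,400:520],(400,400)),cv2.resize(s[180:310,320:450],(400,400))]))
E
```

```text
time_s: 7.23
ee_pos: [0.4702, -0.3329, 0.1566]
eef_rot: [-3.132, 0.002, 0.175]
force: [1.2, 0.7, -0.7]
grip_width: 0.0218
[([190, 23, 19, 20, 296], [199.1, 32.4]), ([0, 240, 46, 12, 413], [20.5, 245.7])]
[([193, 125, 14, 19, 189], [199.6, 134.5]), ([421, 173, 28, 22, 219], [434.4, 183.5]), ([374, 223, 8, 8, 52], [377.9, 226.5]), ([377, 248, 15, 11, 76], [384.4, 254.5])]
```

View pics/c5.png

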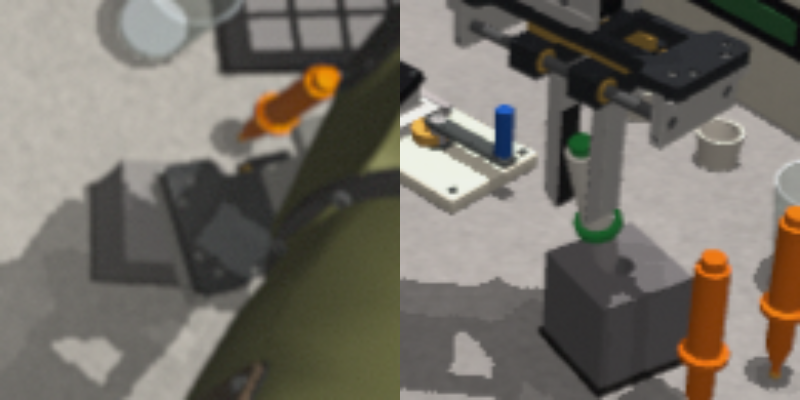

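```bash
cat >> h.py <<'E'
def tilt(c,tcp,yaw,pts):
    n=np.array([-np.sin(yaw),np.cos(yaw),0]);ex=np.array([np.cos(yaw),np.sin(yaw),0]);r=[]
    for p in pts:
        o,d=ray(c,*p);X=o+d*(((tcp-o)@n)/(d@n));r.append(np.array([(X-tcp)@ex,X[2]-tcp[2]])*1000)
    a=r[0]-r[1];return [x.round(1) for x in r],np.linalg.norm(a).round(1),np.degrees(np.arctan2(-a[0],a[1])).round(1)
E
python3 - <<'E'
from h import *
for i,T,p in((3,(.511,-.3264,.1666),((393.5,213.3),(391.8,246))),(4,(.4702,-.3329,.1566),((377.9,226.5),(384.4,254.5)))):
    s=pickle.load(open(f'pics/side{i}.pkl','rb'));print(tilt(s,np.array(T),.175,p))
E
```

```text
([array([-2.8, 30.8]), array([ -1., -46.])], np.float64(76.8), np.float64(1.3))
([array([-4.4, 29.7]), array([ 19.6, -46.8])], np.float64(80.2), np.float64(17.4))
```

```bash
python3 -m creep '{"translation":[[-4,-1,-1],[-8,-1,-2],[-12,-2,-2],[-12,-2,-2]],"yaw":[0,0,0,0],"gripper":[230,230,230,230]}' 12
python3 - <<'E'
from h import *
c=snap('side','side5'); b=blobs(c,(40,60,40),(90,255,255),8);print(b)
p=[x[1] for x in b if 340<x[1][0]<400 and x[1][1]>200]
print(tilt(c,ctrl.get_obs()['ee_pos'],.175,p))
E
```

```text
time_s: 7.67
ee_pos: [0.4572, -0.3353, 0.1544]
eef_rot: [-3.131, 0.003, 0.174]
force: [0.4, 0.3, -1.4]
grip_width: 0.0217
[([193, 125, 14, 19, 189], [199.6, 134.5]), ([421, 173, 28, 22, 216], [434.4, 183.5]), ([369, 227, 8, 8, 52], [373.2, 230.4]), ([375, 248, 15, 13, 79], [383.1, 255.7])]
([array([-4.5, 29. ]), array([ 28.6, -45.6])], np.float64(81.6), np.float64(23.9))
```

Run:
```python
from h import *
c=pickle.load(open('pics/side5.pkl','rb'))['pixels'][:,:,::-1]
cv2.imwrite('pics/c6.png',cv2.resize(c[205:285,340:420],(600,600),interpolation=cv2.INTER_NEAREST))
```

```text
(no output)
```

View pics/c6.png

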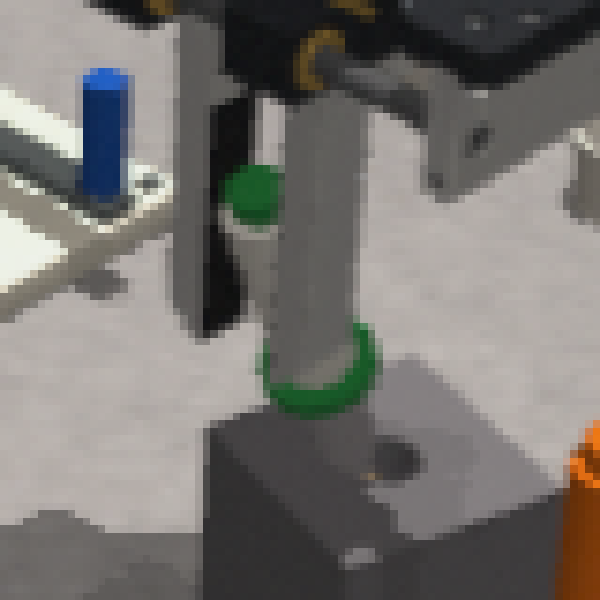

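Run:
```python
from h import *
c=pickle.load(open('pics/side5.pkl','rb'));T=ctrl.get_obs()['ee_pos']
f=lambda u,v:(340+u/7.5-.5,205+v/7.5-.5)
cap,col,tip=f(256,195),f(322,367),f(373,477)
print(tilt(c,T,.175,[cap,col]),tilt(c,T,.175,[cap,tip]))
```

```text
([array([-3.3, 28.2]), array([ 26.1, -38.9])], np.float64(73.2), np.float64(23.6)) ([array([-3.3, 28.2]), array([ 50.6, -88.1])], np.float64(128.2), np.float64(24.8))
```

```bash
python3 -m creep '{"translation":[[0,0,0],[0,0,0],[0,0,8],[0,0,25],[0,0,50]],"yaw":[0,0,0,0,0],"gripper":[235,235,235,235,235]}' 40
python3 -m creep '{"translation":[[0,10,5],[0,30,5],[0,55,5],[0,85,5],[0,115,5]],"yaw":[0,0,0,0,0],"gripper":[235,235,235,235,235]}' 40
python3 -m creep '{"translation":[[2,30,0],[4,60,0],[6,90,0],[8,120,0],[9,145,0]],"yaw":[0,0,0,0,0],"gripper":[235,235,235,235,235]}' 40
python3 - <<'E'
from h import *
for n in('top','side'):
    c=snap(n,n+'6'); b=blobs(c,(40,60,40),(90,255,255),8);print(b)
print(ctrl.get_obs()['ee_pos'])
s=c
t=pickle.load(open('pics/top6.pkl','rb'))['pixels'][:,:,::-1]
cv2.imwrite('pics/c7.png',np.hstack([cv2.resize(t[140:240,260:360],(300,300)),cv2.resize(s['pixels'][130:230,250:350,::-1],(500,500),interpolation=cv2.INTER_NEAREST)[:300*2] if 0 else cv2.resize(s['pixels'][140:200,260:360,::-1],(500,300),interpolation=cv2.INTER_NEAREST)]))
cv2.imwrite('pics/c7b.png',cv2.resize(s['pixels'][110:230,250:370,::-1],(600,600),interpolation=cv2.INTER_NEAREST))
E
```

```text
time_s: 8.13
ee_pos: [0.4569, -0.3347, 0.2039]
eef_rot: [-3.129, 0.005, 0.175]
force: [0.0, 0.4, -1.5]
grip_width: 0.021
time_s: 8.55
ee_pos: [0.4564, -0.218, 0.2084]
eef_rot: [-3.128, 0.006, 0.174]
force: [1.1, -0.7, -1.9]
grip_width: 0.0214
time_s: 8.97
ee_pos: [0.4648, -0.0705, 0.2081]
eef_rot: [-3.128, 0.006, 0.175]
force: [-0.1, -0.5, -1.8]
grip_width: 0.0211
[([190, 23, 19, 20, 297], [199.1, 32.4]), ([0, 240, 46, 12, 413], [20.5, 245.7])]
[([365, 103, 14, 9, 105], [371.4, 106.9]), ([193, 125, 14, 19, 189], [199.6, 134.5]), ([300, 151, 6, 7, 30], [302.9, 154.3]), ([307, 172, 13, 11, 51], [313.9, 178.5]), ([421, 173, 28, 21, 205], [434.4, 183.4])]
[ 0.46496188 -0.06973065  0.20819808]
```

View pics/c7b.png

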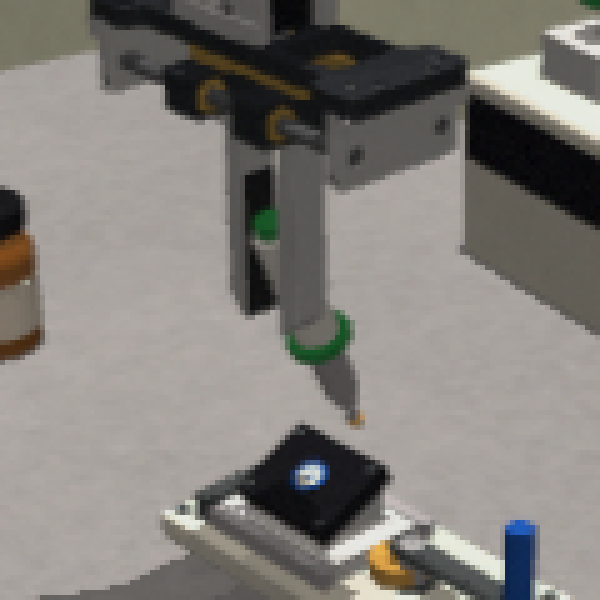

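Run:
```python
from h import *
c=pickle.load(open('pics/side6.pkl','rb'));T=np.array(ctrl.get_obs()['ee_pos'])
f=lambda u,v:(250+u/5-.5,110+v/5-.5)
print(c['pixels'][188:198,316:328].sum(2) if 0 else '')
h=c['pixels'].astype(int);m=(h[...,0]-h[...,2]>60);m[:185]=0;m[200:]=0;m[:,:310]=0;m[:,335:]=0;ys,xs=np.nonzero(m);print('tip px',xs.mean(),ys.mean(),len(xs))
cap,col,tip=f(271,224),f(319.5,335),f(359,420)
for a,b in((cap,col),(cap,tip),(col,tip)):print(tilt(c,T,.175,[a,b]))
```

```text
tip px 321.5 193.5 2
([array([-3.4, 29.7]), array([ 23. , -34.8])], np.float64(69.7), np.float64(22.3))
([array([-3.4, 29.7]), array([ 46.5, -88.9])], np.float64(128.6), np.float64(22.9))
([array([ 23. , -34.8]), array([ 46.5, -88.9])], np.float64(59.0), np.float64(23.5))
```

```bash
python3 -m creep '{"translation":[[3,25,0],[6,50,0],[8,68,0],[8,68,-15],[8,68,-30]],"yaw":[0,0,0,0,0],"gripper":[235,235,235,235,235]}' 40
python3 -m creep '{"translation":[[0,0,-12],[0,0,-20],[0,0,-25],[0,0,-25]],"yaw":[0,0,0,0],"gripper":[235,235,235,235]}' 40
python3 - <<'E'
from h import *
for n in('top','side'): c=snap(n,n+'7')
print(ctrl.get_obs()['ee_pos'])
h=c['pixels'].astype(int);m=(h[...,0]-h[...,2]>60);m[:,:290]=0;m[:,330:]=0;m[:170]=0;m[215:]=0
ys,xs=np.nonzero(m)
for x,y in zip(xs,ys):
    o,d=ray(c,x,y);print(x,y,h[y,x],(o+d*c['depth'][y,x]).round(4))
t=pickle.load(open('pics/top7.pkl','rb'))['pixels'][:,:,::-1]
cv2.imwrite('pics/c8.png',np.hstack([cv2.resize(t[170:230,270:310],(200,300)),np.zeros((300,10,3),'u1'),cv2.resize(c['pixels'][140:220,270:350,::-1],(560,560),interpolation=cv2.INTER_NEAREST)[260:] ]))
E
```

```text
time_s: 9.48
ee_pos: [0.4729, -0.001, 0.178]
eef_rot: [-3.128, 0.005, 0.179]
force: [1.0, 0.4, -1.2]
grip_width: 0.0215
time_s: 9.82
ee_pos: [0.4725, -0.0011, 0.1523]
eef_rot: [-3.128, 0.006, 0.179]
force: [-1.0, 0.2, -1.7]
grip_width: 0.0212
[ 0.47311346 -0.00115783  0.15342065]
311 201 [134 104  59] [0.5184 0.0023 0.0659]
```

View pics/c8.png

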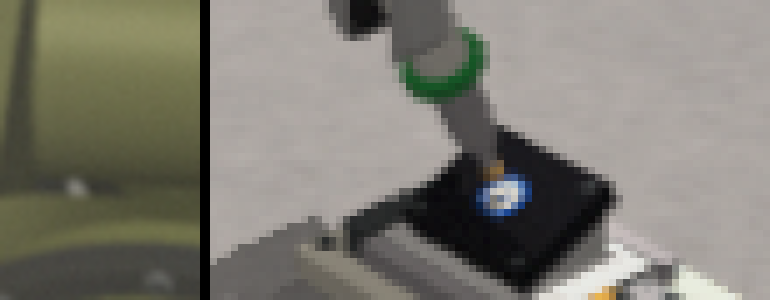

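Run:
```python
from h import *
a=pickle.load(open('pics/side2.pkl','rb'));c=pickle.load(open('pics/side7.pkl','rb'))
def pt(c,u,v):
    o,d=ray(c,u,v);return (o+d*c['depth'][int(round(v)),int(round(u))]).round(4)
h=cv2.cvtColor(a['pixels'],cv2.COLOR_RGB2HSV)
m=cv2.inRange(h,np.array((95,60,70)),np.array((135,255,255)));w=np.zeros_like(m);w[198:212,305:319]=m[198:212,305:319]
k=cv2.convexHull(cv2.findNonZero(w));(x,y),ax,an=cv2.fitEllipse(k);print('ring ellipse',x,y,ax,cv2.boundingRect(w))
print('ring',pt(a,x,y),'S proj',proj(a,np.array([.5241,.0078,.051])))
t=pickle.load(open('pics/top2.pkl','rb'));h=cv2.cvtColor(t['pixels'],cv2.COLOR_RGB2HSV)
m=cv2.inRange(h,np.array((95,60,70)),np.array((135,255,255)));w=np.zeros_like(m);w[196:214,295:313]=m[196:214,295:313]
k=cv2.convexHull(cv2.findNonZero(w));(x2,y2),ax,an=cv2.fitEllipse(k);print('top',x2,y2,ax,pt(t,x2,y2),'2view',two(t,(x2,y2),a,(x,y)))
for v in range(198,203):print([c['pixels'][v,u].tolist() for u in range(308,314)])
for p in((310,199),(310,200),(310,201),(311,201)):print(p,pt(c,*p))
# plaque plane from depth
ys,xs=np.mgrid[195:216:2,303:324:2];P=np.array([pt(a,u,v) for u,v in zip(xs.ravel(),ys.ravel()) if a['pixels'][v,u].max()<50])
q=P.mean(0);n=np.linalg.svd(P-q)[2][2];n*=np.sign(n[2]);print('plane',n,np.degrees(np.arccos(n[2])),np.degrees(np.arctan2(-n[1],-n[0])),len(P),abs((P-q)@n).mean())
```

```text
ring ellipse 311.32281494140625 204.67062377929688 (5.818264007568359, 8.083475112915039) (308, 202, 8, 6)
ring [0.5241 0.011  0.0489] S proj (np.float64(311.94002254953324), np.float64(204.49544151110732))
top 303.5281982421875 204.52818298339844 (9.526052474975586, 9.662551879882812) [0.5231 0.0079 0.0521] 2view (array([0.52291926, 0.00807891, 0.05086638]), np.float64(0.000958193605531731))
[[76, 72, 74], [76, 73, 73], [66, 63, 63], [26, 27, 29], [27, 26, 30], [25, 26, 30]]
[[65, 62, 63], [79, 76, 76], [73, 70, 69], [40, 35, 33], [25, 25, 30], [26, 25, 29]]
[[46, 44, 45], [80, 76, 76], [97, 87, 78], [107, 88, 66], [26, 24, 26], [27, 25, 30]]
[[40, 36, 32], [79, 66, 50], [122, 98, 62], [134, 104, 59], [36, 35, 47], [26, 31, 51]]
[[35, 29, 26], [69, 53, 35], [102, 80, 56], [102, 89, 87], [68, 87, 129], [64, 89, 140]]
(310, 199) [0.5148 0.0009 0.0736]
(310, 200) [0.5166 0.0042 0.0686]
(310, 201) [0.5171 0.0051 0.065 ]
(311, 201) [0.5184 0.0023 0.0659]
plane [-0.42269339 -0.08942328  0.9018502 ] 25.597656671773095 11.945133954734668 72 0.0017792259516049476
```

```bash
cat >> h.py <<'E'
def brass(c):
    h=c['pixels'].astype(float);w=np.clip(h[...,0]-h[...,2]-12,0,None);z=np.zeros_like(w);z[196:210,304:318]=w[196:210,304:318];w=z
    ys,xs=np.mgrid[:w.shape[0],:w.shape[1]];return (xs*w).sum()/w.sum(),(ys*w).sum()/w.sum(),w.sum()
E
python3 - <<'E'
from h import *
c=pickle.load(open('pics/side7.pkl','rb'));print(brass(c),proj(c,np.array([.5198,.0083,.0636])))
E
python3 -m creep '{"translation":[[0,0,-2],[0,-1,-5],[1,-1,-7],[1,-1,-7]],"yaw":[0,0,0,0],"gripper":[235,235,235,235]}' 40
python3 - <<'E'
from h import *
c=snap('side','side8');print(brass(c));o=ctrl.get_obs();print(o['ee_pos'],o['force'],o['eef_rot'])
n=np.array([-.416,-.0737,.906])
for S in([.5235,.008,.051],[.5229,.0081,.0509]):
    S=np.array(S);print(proj(c,S),'ball at contact',proj(c,S+.004*n),'2mm off',proj(c,S+.006*n))
    for e in np.eye(3):print(np.subtract(proj(c,S+.001*e),proj(c,S)).round(3))
h=c['pixels'].astype(int)
for v in range(199,209):print([''.join(str(h[v,u].tolist())) for u in range(307,316)])
E
```

```text
(np.float64(310.2707423580786), np.float64(201.1877729257642), np.float64(229.0)) (np.float64(310.28610139850787), np.float64(200.67935727084662))
time_s: 10.25
ee_pos: [0.4741, -0.0022, 0.1461]
eef_rot: [-3.128, 0.005, 0.179]
force: [0.0, -0.7, -1.5]
grip_width: 0.0213
(np.float64(310.9950495049505), np.float64(203.82673267326732), np.float64(202.0))
[ 0.47412811 -0.00218836  0.14630888] [-1.27724191 -0.17038997 -1.2130949 ] [-3.12846383  0.00462875  0.17883607]
(np.float64(311.7039905494864), np.float64(204.52795422366756)) ball at contact (np.float64(311.1765749547826), np.float64(203.55072766779176)) 2mm off (np.float64(310.9119549994796), np.float64(203.06042429008815))
[ 0.327 -0.107]
[-0.198 -0.159]
[-0.011 -0.331]
(np.float64(311.48879095598517), np.float64(204.6094958304011)) ball at contact (np.float64(310.9608139064683), np.float64(203.63233534813213)) 2mm off (np.float64(310.6959121388193), np.float64(203.14206491068296))
[ 0.327 -0.107]
[-0.198 -0.159]
[-0.011 -0.331]
['[77, 74, 74]', '[78, 74, 75]', '[78, 75, 75]', '[75, 72, 72]', '[58, 57, 57]', '[24, 23, 27]', '[26, 2
[... 705 characters left out ...]
 92, 61]', '[170, 157, 136]', '[212, 207, 199]', '[112, 135, 174]', '[29, 62, 125]']
['[13, 15, 24]', '[42, 64, 100]', '[121, 134, 168]', '[166, 156, 137]', '[108, 112, 120]', '[173, 180, 191]', '[202, 198, 192]', '[89, 111, 153]', '[27, 52, 103]']
['[14, 19, 33]', '[14, 34, 70]', '[73, 80, 105]', '[131, 127, 117]', '[165, 158, 147]', '[201, 198, 194]', '[108, 131, 170]', '[25, 59, 122]', '[23, 23, 26]']
['[15, 13, 17]', '[15, 22, 42]', '[26, 46, 82]', '[44, 65, 100]', '[40, 68, 122]', '[28, 72, 147]', '[24, 43, 80]', '[26, 24, 27]', '[24, 23, 27]']
['[15, 15, 17]', '[11, 11, 12]', '[18, 18, 26]', '[17, 25, 43]', '[22, 32, 52]', '[23, 23, 26]', '[24, 22, 25]', '[25, 24, 26]', '[25, 24, 26]']
```

```bash
python3 -m creep '{"translation":[[1,0.5,-1],[2,0.5,-2],[2,0.5,-2.5],[2,0.5,-2.5],[2,0.5,-2.5]],"yaw":[0,0,0,0,0],"gripper":[235,235,235,235,235]}' 40
python3 -m creep '{"translation":[[0.5,0,-1],[1,0,-2],[1,0,-2],[1,0,-2]],"yaw":[0,0,0,0],"gripper":[235,235,235,235]}' 40
python3 - <<'E'
from h import *
c=snap('side','side9');print(brass(c));o=ctrl.get_obs();print(o['ee_pos'],o['force'],o['eef_rot'])
cv2.imwrite('pics/c9.png',cv2.resize(c['pixels'][150:220,270:340,::-1],(560,560),interpolation=cv2.INTER_NEAREST))
E
```

```text
time_s: 10.72
ee_pos: [0.4761, -0.0017, 0.1438]
eef_rot: [-3.128, 0.005, 0.179]
force: [0.0, -0.7, -1.7]
grip_width: 0.0214
time_s: 11.05
ee_pos: [0.4771, -0.0016, 0.1418]
eef_rot: [-3.128, 0.005, 0.179]
force: [-1.2, 0.1, -1.0]
grip_width: 0.0215
(np.float64(311.64550264550263), np.float64(204.44444444444446), np.float64(189.0))
[ 0.47712876 -0.00164572  0.14182168] [-0.0089585   0.67967484  0.77136926] [-3.12834208  0.00467945  0.17888008]
```

View pics/c9.png

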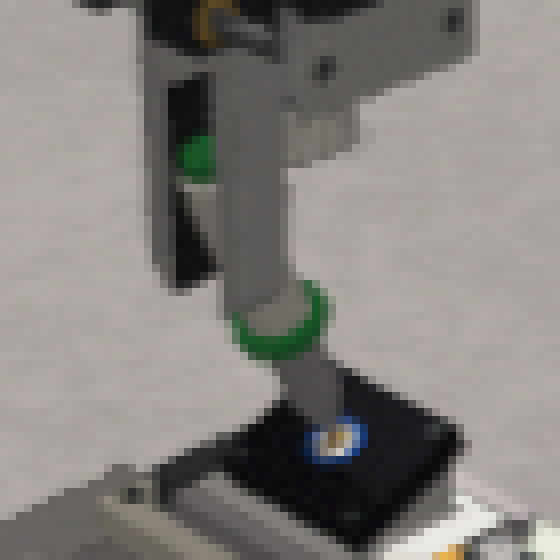

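Run:
```python
from h import *
a=pickle.load(open('pics/side2.pkl','rb'))['pixels'].astype(int);b=pickle.load(open('pics/side9.pkl','rb'))['pixels'].astype(int)
for v in range(200,210):print(v,' '.join('%3d/%3d/%3d>%3d/%3d/%3d'%(*a[v,u],*b[v,u]) for u in range(307,317)))
```

```text
200  26/ 26/ 28> 75/ 72/ 73  26/ 26/ 29> 78/ 75/ 75  28/ 27/ 31> 78/ 75/ 75  27/ 27/ 30> 78/ 76/ 75  28/ 27/ 30> 76/ 72/ 73  27/ 26/ 30> 59/ 56/ 58  28/ 27/ 31> 24/ 23/ 27  28/ 27/ 30> 26/ 26/ 29  29/ 27/ 32> 26/ 27/ 29  28/ 26/ 30> 25/ 25/ 29
201  26/ 25/ 27> 53/ 52/ 52  28/ 27/ 30> 76/ 72/ 72  27/ 27/ 29> 78/ 75/ 74  27/ 26/ 35> 77/ 75/ 74  28/ 32/ 47> 73/ 70/ 71  29/ 33/ 50> 52/ 52/ 59  28/ 34/ 53> 27/ 32/ 49  26/ 27/ 34> 26/ 27/ 32  28/ 28/ 30> 28/ 26/ 30  26/ 25/ 30> 25/ 25/ 28
202  27/ 26/ 29> 19/ 18/ 19  27/ 27/ 30> 48/ 45/ 47  28/ 28/ 36> 74/ 71/ 72  37/ 49/ 78> 75/ 73/ 74  61/ 83/125> 72/ 72/ 77  74/ 95/137> 56/ 69/102  65/ 92/145> 49/ 70/122  36/ 53/ 84> 34/ 49/ 78  27/ 30/ 43> 26/ 28/ 40  27/ 26/ 30> 28/ 25/ 30
203  26/ 26/ 29> 17/ 16/ 18  28/ 29/ 41> 24/ 25/ 34  46/ 57/ 84> 41/ 48/ 66 106/125/156> 72/ 77/ 90 170/191/213> 89/ 84/ 82 198/214/218>115/108/ 99 180/199/215>132/131/138  83/122/183> 77/109/164  28/ 53/ 99> 27/ 51/ 95  27/ 26/ 30> 26/ 24/ 28
204  29/ 29/ 32> 13/ 14/ 17  33/ 52/ 92> 20/ 38/ 75 118/137/177> 84/ 98/137 215/221/219>132/132/132 225/228/220>104/ 88/ 66 
[... 639 characters left out ...]
/ 45/ 84> 11/ 20/ 40  52/ 92/160> 26/ 47/ 83  84/126/192> 45/ 66/100  73/117/190> 39/ 60/ 99  32/ 81/166> 22/ 48/ 95  29/ 51/ 92> 26/ 45/ 81  27/ 26/ 30> 25/ 24/ 27  27/ 26/ 31> 25/ 23/ 27  27/ 26/ 29> 26/ 24/ 28
208  27/ 25/ 29> 14/ 13/ 16  28/ 27/ 30> 12/ 14/ 13  27/ 30/ 43> 14/ 15/ 22  28/ 41/ 67> 15/ 22/ 35  29/ 38/ 59> 16/ 20/ 33  28/ 26/ 29> 22/ 22/ 23  28/ 26/ 30> 25/ 24/ 28  27/ 27/ 29> 25/ 23/ 26  29/ 27/ 30> 24/ 24/ 27  28/ 27/ 30> 23/ 23/ 25
209  30/ 28/ 31> 12/ 12/ 13  28/ 26/ 29>  8/  9/ 12  27/ 25/ 29> 14/ 15/ 17  28/ 27/ 29> 13/ 12/ 14  26/ 26/ 28> 11/ 10/ 13  28/ 26/ 29> 11/  9/ 13  29/ 28/ 31> 16/ 16/ 17  28/ 27/ 30> 24/ 22/ 25  25/ 25/ 28> 23/ 21/ 25  28/ 26/ 29> 25/ 25/ 26
```

```bash
python3 - <<'E'
from h import *
c=pickle.load(open('pics/side9.pkl','rb'));T=np.array(ctrl.get_obs()['ee_pos'])
f=lambda u,v:(270+u/8-.5,150+v/8-.5)
cap,col,tip=f(204,159),f(280,317),(311.5,203.9)
for a,b in((cap,col),(cap,tip),(col,tip)):print(tilt(c,T,.179,[a,b]))
E
python3 -m creep '{"translation":[[-1,0,2],[-2,0,4.5],[-3,1,4],[-3,1.2,4],[-3,1.2,4]],"yaw":[0,0,0,0,0],"gripper":[235,235,235,235,235]}' 40
python3 - <<'E'
from h import *
a=pickle.load(open('pics/side2.pkl','rb'))['pixels'].astype(int)
c=snap('side','side10');b=c['pixels'].astype(int)
for i in range(4):
    o=ctrl.get_obs();print(o['ee_pos'],o['force'])
for v in range(200,208):print(v,' '.join('%3d/%3d/%3d'%(*b[v,u],) for u in range(307,317)))
E
```

```text
([array([-3.1, 28.4]), array([ 24.1, -36. ])], np.float64(69.9), np.float64(22.9))
([array([-3.1, 28.4]), array([ 45.7, -87.7])], np.float64(125.9), np.float64(22.8))
([array([ 24.1, -36. ]), array([ 45.7, -87.7])], np.float64(56.0), np.float64(22.6))
time_s: 11.52
ee_pos: [0.4741, -0.0004, 0.1458]
eef_rot: [-3.128, 0.005, 0.179]
force: [0.7, 0.3, -1.1]
grip_width: 0.0213
[ 4.74079324e-01 -3.97734084e-04  1.45782088e-01] [ 0.37093847 -0.1482567  -1.79878572]
[ 4.74079324e-01 -3.97734084e-04  1.45782088e-01] [ 0.37093847 -0.1482567  -1.79878572]
[ 4.74079324e-01 -3.97734084e-04  1.45782088e-01] [ 0.37093847 -0.1482567  -1.79878572]
[ 4.74079324e-01 -3.97734084e-04  1.45782088e-01] [ 0.37093847 -0.1482567  -1.79878572]
200  74/ 71/ 71  76/ 74/ 74  77/ 74/ 73  69/ 66/ 66  37/ 36/ 39  25/ 24/ 28  26/ 25/ 29  27/ 26/ 30  26/ 25/ 27  25/ 25/ 28
201  43/ 41/ 42  63/ 60/ 60  76/ 74/ 73  78/ 74/ 73  64/ 60/ 61  26/ 30/ 46  26/ 31/ 51  25/ 26/ 33  26/ 27/ 29  25/ 23/ 27
202  25/ 23/ 26  33/ 32/ 34  62/ 59/ 60  93/ 84/ 77 103/ 90/ 81  57/ 75/117  61/ 85/137  36/ 52/ 82  27/ 30/ 41  28/ 27/ 30
203  24/ 22/ 25  32/ 31/ 33  58/ 55/ 56 103/ 89/ 74 138/118/ 88 154/151/147 168/179/196  79/118/176  29/ 52/ 96  26/ 25/ 29
204  17/ 16/ 19  24/ 29/ 39  64/ 57/ 58 105/ 81/ 45 115/104/ 91 175/174/170 212/210/203 116/145/185  30/ 63/125  27/ 26/ 29
205  12/ 16/ 24  29/ 43/ 66  75/ 82/102 111/106/ 95 109/116/127 174/179/191 202/199/192  89/112/153  27/ 53/103  25/ 24/ 28
206  14/ 18/ 31  15/ 35/ 70  72/ 78/103 131/128/120 164/159/151 202/198/194 109/131/171  25/ 60/123  23/ 22/ 27  23/ 23/ 28
207  15/ 15/ 17  16/ 22/ 42  27/ 48/ 82  57/ 83/126  68/105/168  29/ 72/147  27/ 45/ 82  24/ 23/ 26  23/ 22/ 24  24/ 24/ 27
```

```bash
python3 -m creep '{"translation":[[1,0,-2],[2,0.5,-4],[3,0.5,-6],[3,0.5,-7],[3,0.5,-7]],"yaw":[0,0,0,0,0],"gripper":[235,235,235,235,235]}' 40
python3 -m creep '{"translation":[[0,0,0],[-1,0,-0.5],[-2,-0.5,-1],[-3,-0.5,-1.5],[-3.5,-0.5,-1.5]],"yaw":[0,0,0,0,0],"gripper":[235,235,235,235,235]}' 9
python3 - <<'E'
from h import *
b=pickle.load(open('pics/side9.pkl','rb'));c=snap('side','side11');o=ctrl.get_obs();print(o['ee_pos'],o['force'],o['grip_width'])
for x in(b,c):print(blobs(x,(40,60,40),(90,255,255),8)[2:])
b=c['pixels'].astype(int)
for v in range(200,208):print(v,' '.join('%3d/%3d/%3d'%(*b[v,u],) for u in range(307,317)))
E
```

```text
time_s: 11.98
ee_pos: [0.4771, 0.0001, 0.1386]
eef_rot: [-3.128, 0.005, 0.179]
force: [-0.1, -0.9, 0.2]
grip_width: 0.0212
time_s: 12.4
ee_pos: [0.4735, -0.0004, 0.1371]
eef_rot: [-3.128, 0.005, 0.179]
force: [0.2, -0.5, 0.8]
grip_width: 0.0221
[ 4.73480775e-01 -4.47775045e-04  1.37081350e-01] [-0.48603891 -0.98454023  1.00949287] 0.02179863813905681
[([292, 167, 5, 6, 25], [294.3, 169.4]), ([421, 173, 28, 22, 208], [434.5, 183.4]), ([299, 185, 12, 10, 46], [305.3, 191.0])]
[([290, 168, 6, 7, 28], [292.9, 171.4]), ([421, 173, 28, 22, 210], [434.5, 183.4]), ([298, 186, 12, 11, 45], [304.6, 192.3])]
200  77/ 75/ 75  78/ 75/ 75  81/ 77/ 78  81/ 78/ 78  78/ 75/ 75  37/ 35/ 38  26/ 26/ 28  25/ 25/ 28  26/ 26/ 29  27/ 25/ 28
201  75/ 72/ 73  79/ 75/ 76  78/ 75/ 75  79/ 76/ 75  71/ 69/ 70  35/ 40/ 53  26/ 31/ 51  26/ 27/ 33  26/ 26/ 29  25/ 25/ 27
202  57/ 55/ 56  75/ 72/ 72  78/ 74/ 74  78/ 74/ 75  73/ 74/ 86  64/ 83/127  64/ 88/140  35/ 51/ 82  25/ 27/ 40  26/ 25/ 30
203  29/ 29/ 31  52/ 51/ 56  74/ 72/ 79  80/ 74/ 72 106/100/ 94 163/163/159 173/191/206  79/117/176  28/ 52/ 97  25/ 24/ 28
204  24/ 23/ 26  26/ 42/ 76  60/ 73/118 102/ 84/ 59 125/ 98/ 59 186/159/122 213/210/202 116/146/186  28/ 63/125  26/ 26/ 29
205  16/ 19/ 27  29/ 44/ 69  74/ 80/ 99 114/ 98/ 73 114/ 95/ 67 166/156/137 202/198/191  89/112/153  28/ 53/104  24/ 23/ 27
206  14/ 19/ 32  17/ 36/ 71  73/ 80/105 132/127/118 164/158/146 202/197/193 109/131/170  26/ 61/124  23/ 21/ 27  27/ 25/ 29
207  15/ 13/ 15  14/ 22/ 42  27/ 47/ 82  45/ 66/101  42/ 70/124  27/ 72/147  25/ 45/ 81  24/ 23/ 26  26/ 24/ 29  27/ 26/ 31
```

```bash
python3 -m creep '{"translation":[[0,0,0],[0,0,0],[0,0,0]],"yaw":[0,0,0],"gripper":[235,235,235]}' 40
for i in 1 2 3 4 5 6; do python3 -m creep '{"translation":[[0,0,0]],"yaw":[0],"gripper":[235]}' 40 | grep force; done
python3 - <<'E'
from h import *
c=snap('side','side12');o=ctrl.get_obs();T=np.array(o['ee_pos']);print(T,o['force'],o['grip_width'])
print(blobs(c,(40,60,40),(90,255,255),8)[2:])
cv2.imwrite('pics/c12.png',cv2.resize(c['pixels'][150:220,270:340,::-1],(560,560),interpolation=cv2.INTER_NEAREST))
E
```

```text
time_s: 12.7
ee_pos: [0.4735, -0.0004, 0.1371]
eef_rot: [-3.128, 0.005, 0.179]
force: [0.3, -0.7, 2.0]
grip_width: 0.0211
force: [0.3, 0.1, 1.2]
force: [0.2, -0.1, 2.4]
force: [0.7, -0.0, 2.3]
force: [-0.1, -1.7, 0.6]
force: [-0.2, 0.4, 0.9]
force: [0.4, 1.0, 0.9]
[ 4.73604787e-01 -4.09499648e-04  1.37131843e-01] [ 0.04002975 -0.34709864  1.71098827] 0.021238059235863437
[([290, 168, 6, 7, 27], [292.9, 171.4]), ([421, 173, 28, 22, 209], [434.5, 183.4]), ([298, 186, 12, 10, 44], [304.7, 192.2])]
```

View pics/c12.png

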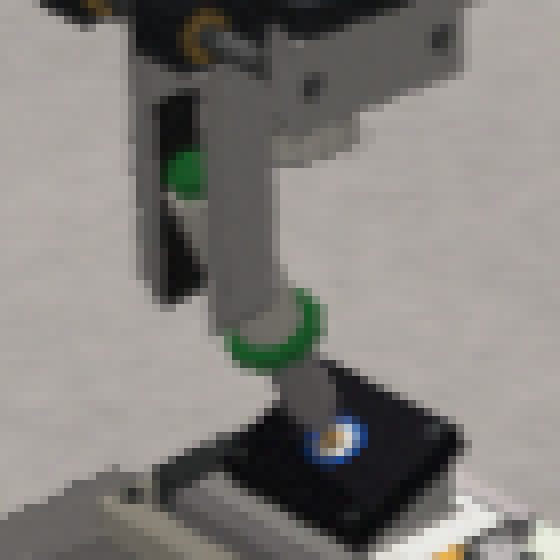

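```bash
python3 -m creep '{"translation":[[0.3,0,-0.3],[0.5,0,-0.5],[0.5,0,-0.5]],"yaw":[0,0,0],"gripper":[235,235,235]}' 40
for i in 1 2 3 4 5 6 7 8; do python3 -m creep '{"translation":[[0,0,0]],"yaw":[0],"gripper":[235]}' 40 | grep force; done
python3 - <<'E'
from h import *
c=snap('side','side13');t=snap('top','top13');o=ctrl.get_obs();T=np.array(o['ee_pos']);print(T,o['force'],o['time_s'])
f=lambda u,v:(270+u/8-.5,150+v/8-.5)
cap,col,tip=f(190,174),f(275.5,328),(310.9,203.9)
for a,b in((cap,col),(cap,tip),(col,tip)):print(tilt(c,T,.179,[a,b]))
print(blobs(c,(40,60,40),(90,255,255),8)[2:]);print(blobs(t,(100,100,60),(130,255,255)))
b=c['pixels'].astype(int)
for v in range(202,208):print(v,' '.join('%3d/%3d/%3d'%(*b[v,u],) for u in range(308,316)))
E
```

```text
time_s: 13.5
ee_pos: [0.4741, -0.0004, 0.1366]
eef_rot: [-3.128, 0.005, 0.179]
force: [-0.5, -0.1, 1.7]
grip_width: 0.0209
force: [-1.3, -0.4, 0.8]
force: [-0.1, -0.6, 1.6]
force: [0.3, 1.2, 0.6]
force: [-0.4, 0.1, 2.0]
force: [-0.3, 0.1, 2.2]
force: [-0.0, 0.8, 1.2]
force: [-0.5, -0.5, 1.6]
force: [-0.2, -1.0, 1.5]
[ 4.74058415e-01 -3.70370974e-04  1.36565954e-01] [1.46311773 0.86857409 1.97889238] 14.2667
([array([-4.6, 29.4]), array([ 26.4, -35.2])], np.float64(71.6), np.float64(25.6))
([array([-4.6, 29.4]), array([ 47.9, -83. ])], np.float64(124.1), np.float64(25.0))
([array([ 26.4, -35.2]), array([ 47.9, -83. ])], np.float64(52.5), np.float64(24.3))
[([291, 169, 5, 6, 27], [293.1, 171.4]), ([421, 173, 28, 22, 209], [434.4, 183.4]), ([298, 186, 12, 11, 42], [304.7, 192.3])]
[([242, 23, 17, 16, 233], [250.3, 30.5]), ([152, 121, 13, 13, 128], [157.8, 126.9]), ([363, 184, 7, 6, 33], [365.9, 186.4]), ([0, 210, 67, 101, 4107], [34.0, 261.1])]
202  76/ 73/ 73  78/ 74/ 74  78/ 75/ 75  76/ 77/ 89  63/ 82/125  62/ 85/138  35/ 52/ 81  26/ 29/ 41
203  55/ 53/ 56  73/ 72/ 75  78/ 74/ 73 106/ 99/ 95 162/159/154 169/179/196  79/118/176  26/ 51/ 96
204  28/ 39/ 62  59/ 70/ 99  96/ 83/ 65 129/100/ 59 191/162/123 212/210/202 117/146/187  29/ 63/125
205  24/ 40/ 65  73/ 79/ 98 116/ 99/ 74 116/ 96/ 68 164/154/136 202/199/192  88/111/153  26/ 52/103
206  17/ 36/ 71  73/ 79/104 131/127/118 163/157/146 202/198/194 110/132/172  24/ 60/123  25/ 25/ 27
207  15/ 22/ 42  27/ 47/ 83  44/ 66/101  41/ 69/122  28/ 71/147  27/ 46/ 83  23/ 21/ 26  25/ 23/ 26
```

```bash
python3 -c "
from station import ctrl
print(ctrl.hand_in())"
```

```text
the job is handed in; nothing more can be done
None
```

I swung the lever round and locked it, then took the probe from its stand and handed in with its tip pressed on the blue ring. The clock stood at about 14.3 s of the 45 s allowed. No verdict came back.

**How it was done**
- **Lever:** I gripped the blue post and swung it round to about 1.58 rad. The pictures afterwards showed the carriage home against its end stop, and the ring had moved about 5.6 mm towards home.
- **Tilting the probe:** The moves only allow shifts and yaw. I tilted the probe in the fingers instead, first by levering its tip against the rim of the stand's hole. I then corrected it by about 2° with a light grip, using the tip resting on the plaque as the pivot, and tightened the grip to 40 N.

**Last checks**
- **Squareness:** The tilt read 24.3 to 25.6° from the side picture, against 25° wanted. The sideways lean was not measured separately; the tool itself leans about 0.8°.
- **Position:** The tip is within about 1 to 2 mm of the ring's centre. The side picture and the arm's own position disagreed by about 2 mm along the dock's y axis, so I shifted it part of the way between them. The last side picture puts the tip on the centre to within a pixel (about 2 mm).
- **Press:** The plunger is about 5 to 6 mm in, against 6 mm wanted. Force gave about 2.6 to 2.8 N (5.5 to 6 mm), arm travel about 5.9 mm, and the picture only about 4.5 mm. The force readings are noisy by about 1 N.
- **Lever and other items:** The lever's post had not moved since locking. I never knowingly touched the other lab ware or the orange look-alikes, but I did not look at them again at the end.

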